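# Lock the frame in the sanding jig

## Task

Lock the bright steel frame into the red sanding jig: with a fingertip, gently press the yellow hold-down pin, then the blue one, then the green one, each down to its stop. Leave the white pin up, since that corner is sanded first, and do not shift or lift the frame or anything else lying around.

Things in the scene. Friction and masses are not known exactly. Their poses are not given: they have to be found in the camera images.
- jig: the red two-storey sanding jig fixed to the bench, 200 x 280 mm (its x, y) and 120 mm high, two flat rectangular rings on four steel posts, the upper one topped with dark rubber; origin at the centre of its underside on the bench, z up. Four hold-down pins stand on its top at x = +-70, y = +-110 mm in its frame; which colour is at which corner changes
- frame: the workpiece, a loose bright steel rectangular frame 120 x 200 mm, bars 22 mm wide and 12 mm thick, about 0.6 kg, lying on the jig's top between the four pins; origin at the centre of its underside
- yellow_cap (a point): centre of the flat top of the yellow pin's cap; the cap is a yellow cylinder 24 mm across and 12 mm tall, 8 mm above a dark steel washer 40 mm across and 3 mm thick that overlaps the frame's corner; the cap's top is 170 mm above the bench when the pin is up and 156 mm when it is down at its stop; past the stop the cap gives on a cushion spring, from 5 N at first, 1 N more per mm, up to 8 mm, and springs back when let go; the point moves down with the pin
- yellow_pin (a joint): how far the yellow pin is pushed down, m: 0 up, 0.014 at its stop; it starts 0 to 0.002, slides straight down against about 3 N of friction, without a spring, and stays where it is left
- blue_cap (a point): centre of the flat top of the blue pin's cap; the cap is a blue cylinder 24 mm across and 12 mm tall, 8 mm above a dark steel washer 40 mm across and 3 mm thick that overlaps the frame's corner; the cap's top is 170 mm above the bench when the pin is up and 156 mm when it is down at its stop; past the stop the cap gives on a cushion spring, from 5 N at first, 1 N more per mm, up to 8 mm, and springs back when let go; the point moves down with the pin
- blue_pin (a joint): how far the blue pin is pushed down, m: 0 up, 0.014 at its stop; it starts 0 to 0.002, slides straight down against about 3 N of friction, without a spring, and stays where it is left
- green_cap (a point): centre of the flat top of the green pin's cap; the cap is a green cylinder 24 mm across and 12 mm tall, 8 mm above a dark steel washer 40 mm across and 3 mm thick that overlaps the frame's corner; the cap's top is 170 mm above the bench when the pin is up and 156 mm when it is down at its stop; past the stop the cap gives on a cushion spring, from 5 N at first, 1 N more per mm, up to 8 mm, and springs back when let go; the point moves down with the pin
- green_pin (a joint): how far the green pin is pushed down, m: 0 up, 0.014 at its stop; it starts 0 to 0.002, slides straight down against about 3 N of friction, without a spring, and stays where it is left
- white_cap (a point): centre of the flat top of the white pin's cap; the cap is a white cylinder 24 mm across and 12 mm tall, 8 mm above a dark steel washer 40 mm across and 3 mm thick that overlaps the frame's corner; the cap's top is 170 mm above the bench when the pin is up and 156 mm when it is down at its stop; past the stop the cap gives on a cushion spring, from 5 N at first, 1 N more per mm, up to 8 mm, and springs back when let go; the point moves down with the pin
- white_pin (a joint): how far the white pin is pushed down, m: 0 up, 0.014 at its stop; it starts 0 to 0.002, slides straight down against about 3 N of friction, without a spring, and stays where it is left
- drum: black sanding drum, 68 mm across, 58 mm tall, standing upright on the bench in the jig's lower ring; origin at the centre of its underside
- pad: red abrasive hand pad, 75 x 50 x 16 mm, on the bench; origin at the centre of its underside
- wrench: steel wrench lying flat on the bench along its own x; origin on its underside
- brush: hand brush lying on the bench along its own x, handle to -x; origin on its underside
- jar: closed jar, 60 mm across, 75 mm tall, black cap, upright on the bench; origin at the centre of its underside
- spare_disc: flat brown sanding-disc pack, 90 mm across, 12 mm thick, on the bench beyond the jig; origin at the centre of its underside
Things that resemble listed ones, but are neither listed nor needed, are in the scene too. Several things have the shape of the frame; the one meant has the colours described above.

How it is judged:
By the outcome, as a careful person would: the job done as asked, in the order asked, and still so for the second after the job is handed in, with the robot touching nothing.
It also fails if it takes over 45 s, if anything falls off the work surface, if the arm or the gripper's body presses on something with over 40 N, if the wrist force passes 120 N, or if a joint passes its speed limit or range.

## Robot

A 6-joint arm with a two-finger parallel gripper is mounted at the origin on the work surface. World frame = base frame: x ahead of the robot, y to its left, z up, the work surface at z = 0. Lengths are in m, angles in rad, forces in N, time in s.
With the tool pointing down it reaches from about 0.3 to 0.875 m from the base axis. Payload 4.2 kg.
Tool frame: the origin (TCP) lies midway between the tips of the shut fingers; the grasp point (between the pads) lies 19 mm behind it (r.pinch_z is the distance from the TCP to the grasp point, in m); z points along the fingers, y is the line along which they close (so a half turn about z gives the same grasp; the last joint's range is limited). The gripper opens to 85 mm and grips with 20 to 120 N. Pads are 22 mm wide; open, the fingers measure 114 mm over their backs; the gripper's body (76 mm by 85 mm) begins 54 mm behind the grasp point. The pads swing forward as they close: fully open they stand 13 mm farther back than shut.
Start: joints at [1.196, 0.32, 1.565, -0, 1.257, -0.02], TCP at [0.2, 0.539, 0.231] pointing down, gripper open.
Joint ranges: [-3.11, 3.11], [-0.84, 2.01], [0.21, 2.61], [-1.34, 4.49], [0.05, 2.63], [-2.56, 2.56]. Speed limits (rad/s): [2.57, 2.57, 3.14, 3.14, 3.14, 3.14].

## Interface

Orientations are given as a unit quaternion [x, y, z, w].
In Python, from bench import r gives the robot as it stands.
- The arm moves only by the tool move_arm, never from a script. Its argument "targets" is a list of rows, each an object with "jaw": the closure, from -1 (fully open) to 1 (shut), so that 0 is half open; "linear": the shift along the tool's x, y, z in units of 0.02 m (1.0 is 0.02 m), a list of three; "angular": the turn, a rotation vector about the tool's x, y, z in units of 0.1 rad (1.0 is 0.1 rad), a list of three. In form: [{"jaw": jaw, "linear": [dx, dy, dz], "angular": [rx, ry, rz]}, ...]. A call has 1 to 12 rows; each row shifts and turns the commanded pose from where the row before left it, along the tool's axes as they then stand; what a row does not reach is not made up. A row lasts 1/12 s, in which the tool goes at most 41.7 mm and 7.16 degrees, less where a joint would pass 70% of its speed; a pose out of reach is approached as far as the arm can. A call with a number of a shift or a turn outside -1 to 1 is refused whole. A call with a gripper value outside its range is refused whole. The fingers move at their own pace and stop on an object; "force" is the grip in N (left out, the last holds). Time passes only in rows, so rows that do not move let the fingers close. It gives the time, the measured TCP pose, the force, the opening and the grip force at its end, in the units of the state.
- r.observe(): the state, without advancing time (a new reading comes with each control period).
- r.capture(name): name is "scene" or "top" or "wrist"; returns a dict with "pixels" (480x640x3 uint8, red, green, blue), "depth" (480x640 float32, m along the optical axis (not along the pixel's ray), 0 where there is no reading), "vertical_fov" (degrees; the focal length in pixels is half the picture's height over the tangent of half this angle, whatever the lens; pixels are square), "cx", "cy" (the principal point, pixels), "T" (4x4, takes a point from camera to world coordinates). Camera axes: x right, y down, z forward; pixel columns grow to the right and rows downward; lengths in m; the calibration is good to about 2 mm. The wrist camera is an equidistant fisheye: a pixel r from the principal point sees the ray r / f radians off the axis. A picture is of the moment at which its call begins.
- r.close_job(): hands the job in; it is judged then, once.
The state is a dict: "t": time; "q": joint angles; "qvel": joint speeds; "joint_torque": joint torques, N m; "tool_pos": TCP position; "eef_rot": TCP orientation; "wrist_force": force on the tool from outside, world axes, zero at the start; "torque": the same for the moment, N m; "grip_width": finger opening in m; "finger_force": force on a finger pad.
Only numpy, scipy, OpenCV 4.12 (cv2) and the standard library are available. Lean on these libraries where they do the work, as an engineer would, in place of code of your own. Each camera call takes 0.05 s, during which the arm holds its last target. There are 200 camera calls.

## Working session

There is one attempt and no reset: what is moved stays moved. The work goes in short steps, Python scripts to look and compute and a tool call to move; the robot and the scene stay as the last step left them, time stands still between calls to the robot, and variables do not carry over. Pictures are saved under pics/ and viewed, at most 10 in all, crops included, and the job is handed in when it is done.

Besides the shell and the picture viewer there is one more tool, called after "Emit:" in YAML: its name, and indented under it one key for each argument. move_arm: Moves the arm, as the interface text tells. Its arguments: {"type":"object","properties":{"targets":{"type":"array"},"force":{"type":"number"}},"required":["targets"]}

```bash
mkdir -p pics; ls; cat > h.py <<'E'
import numpy as np, cv2
from bench import r
def cap(n,f=None):
    c=r.capture(n); c['f']=240/np.tan(np.radians(c['vertical_fov'])/2)
    if f: cv2.imwrite('pics/'+f,c['pixels'][:,:,::-1])
    return c
def plane(c,u,v,z):
    d=c['T'][:3,:3]@np.array([(u-c['cx'])/c['f'],(v-c['cy'])/c['f'],1]); o=c['T'][:3,3]
    return o+d*(z-o[2])/d[2]
E
python3 - <<'E'
from h import *
a=cap('scene','s1.png');b=cap('top','t1.png')
for c in(a,b): print(c['vertical_fov'],c['T'].round(3))
s=r.observe(); print(s['t'],s['tool_pos'],s['eef_rot'],s['wrist_force'],s['grip_width'])
E
```

```text
pics
45.75255508779233 [[ 0.179  0.655 -0.734  1.722]
 [ 0.984 -0.12   0.134 -0.205]
 [-0.    -0.746 -0.666  1.198]
 [ 0.     0.     0.     1.   ]]
56.5295436472118 [[-1.600e-02 -9.980e-01  5.600e-02  4.640e-01]
 [-1.000e+00  1.600e-02 -2.000e-03  3.000e-03]
 [ 1.000e-03 -5.600e-02 -9.980e-01  1.121e+00]
 [ 0.000e+00  0.000e+00  0.000e+00  1.000e+00]]
0.1 [0.19958242 0.53880865 0.23058509] [ 1.76458444e-01  9.84307787e-01 -7.53976357e-04 -1.70599013e-04] [-0.29626393  0.49761484  0.12464832] 0.08587595836415461
```

View pics/s1.png

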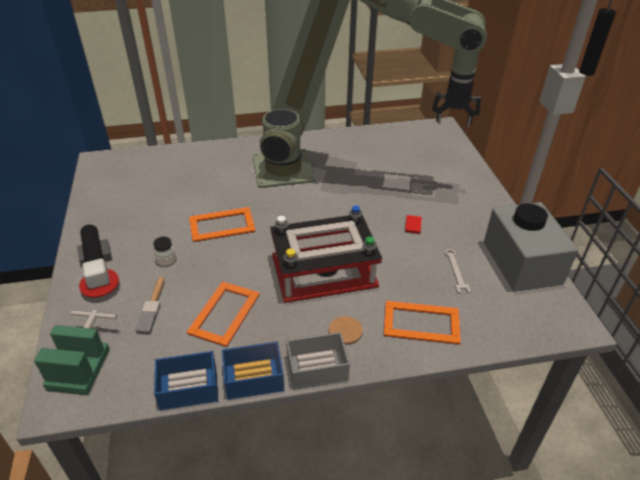

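View pics/t1.png

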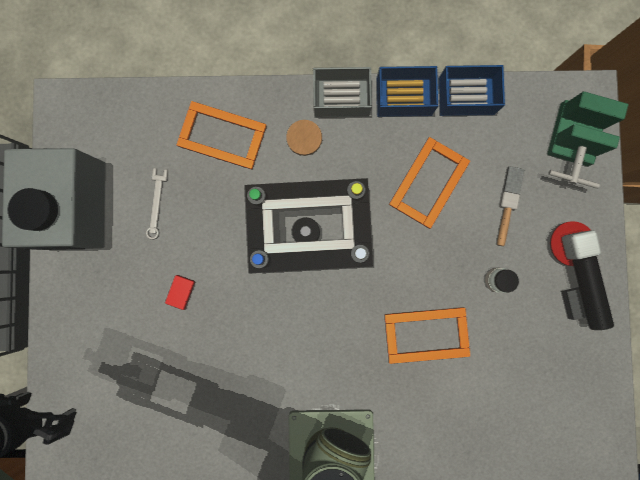

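The scene view shows the jig with the steel frame on top. In the top view the green pin is at about (255,194), yellow at (357,188), blue at (258,259) and white at (361,253). Next I'll measure the cap centres.

```bash
cat >> h.py <<'E'
SE={'scene':dict(green=(370,243),yellow=(291,255),blue=(355,211),white=(281,222)),
'top':dict(green=(255,194),yellow=(357,188),blue=(258,259),white=(361,253))}
def caps(n,z=.169):
    c=cap(n); P={}
    hsv=cv2.cvtColor(c['pixels'],cv2.COLOR_RGB2HSV).astype(int)
    for k,(u,v) in SE[n].items():
        H,S,V=[hsv[v-12:v+13,u-12:u+13,i] for i in range(3)]
        m={'green':(abs(H-65)<20)&(S>110)&(V>60),'yellow':(abs(H-29)<8)&(S>110)&(V>90),'blue':(abs(H-110)<12)&(S>110)&(V>60),'white':(S<60)&(V>165)}[k]
        q,l,st,ce=cv2.connectedComponentsWithStats(m.astype(np.uint8)); i=1+st[1:,4].argmax()
        x,y=ce[i]+[u-12,v-12]; d=c['depth'][int(round(y)),int(round(x))]
        p=c['T']@np.r_[(x-c['cx'])/c['f']*d,(y-c['cy'])/c['f']*d,d,1]
        P[k]=plane(c,x,y,z); print(n,k,st[i],ce[i].round(1)+[u-12,v-12],P[k].round(4),p[:3].round(4))
    return P
E
python3 - <<'E'
from h import *
M=dict(green=(1,-1),yellow=(1,1),blue=(-1,-1),white=(-1,1))
for n in('top','scene'):
    P=caps(n)
    A=np.array([P[k][:2] for k in M]); 
    # model: jig long axis(y) from pins, known rectangle 140x220
    B=np.array([[M[k][0]*.07,M[k][1]*.11] for k in M])
    c=A.mean(0); U,s,Vt=np.linalg.svd((A-c).T@B); R=U@Vt
    F=B@R.T+c; print(c,np.arctan2(R[1,0],R[0,0]),dict(zip(M,F.round(4).tolist())),'res',(A-F).round(4).tolist())
E
```

```text
top green [ 7  7 10 10 87] [254.5 193.6] [0.6143 0.1569 0.169 ] [0.6143 0.157  0.1685]
top yellow [  6   7  12  11 100] [356.4 188.1] [ 0.6225 -0.0623  0.169 ] [ 0.6223 -0.0622  0.1704]
top blue [  6   7  12  11 100] [257.5 258.7] [0.4743 0.1514 0.169 ] [0.4743 0.1509 0.1722]
top white [ 6  7 11 11 91] [360.1 253. ] [ 0.483  -0.0675  0.169 ] [ 0.483  -0.0674  0.1696]
[0.54852601 0.04462999] 0.03849471810787931 {'green': [0.6142, 0.1572], 'yellow': [0.6227, -0.0626], 'blue': [0.4743, 0.1519], 'white': [0.4828, -0.068]} res [[0.0, -0.0004], [-0.0002, 0.0003], [-0.0, -0.0004], [0.0002, 0.0005]]
scene green [ 8  5  8  8 51] [369.4 239.8] [0.6202 0.1537 0.169 ] [0.6182 0.1543 0.1671]
scene yellow [ 7  5  9  8 58] [289.9 251.6] [ 0.628  -0.0652  0.169 ] [ 0.632  -0.0657  0.1728]
scene blue [10  7  7  7 39] [355.6 208.7] [0.4825 0.1488 0.169 ] [0.4833 0.1485 0.1697]
scene white [ 8  5  9  6 43] [280.9 217.7] [ 0.4844 -0.0691  0.169 ] [ 0.4821 -0.0689  0.167 ]
[0.55376914 0.04203439] 0.025022356048389316 {'green': [0.621, 0.1538], 'yellow': [0.6265, -0.0662], 'blue': [0.481, 0.1502], 'white': [0.4865, -0.0697]} res [[-0.0008, -0.0001], [0.0015, 0.001], [0.0014, -0.0015], [-0.0021, 0.0006]]
```

Emit:
move_arm:
  targets:
    - {"jaw":1,"linear":[-0.84,-0.58,0],"angular":[0,0,0]}
    - {"jaw":1,"linear":[-0.84,-0.58,0],"angular":[0,0,0]}
    - {"jaw":1,"linear":[-0.84,-0.58,0],"angular":[0,0,0]}
    - {"jaw":1,"linear":[-0.84,-0.58,0],"angular":[0,0,0]}
    - {"jaw":1,"linear":[-0.84,-0.58,0],"angular":[0,0,0]}
    - {"jaw":1,"linear":[-0.84,-0.58,0],"angular":[0,0,0]}
    - {"jaw":1,"linear":[-0.84,-0.58,0],"angular":[0,0,0]}
    - {"jaw":1,"linear":[-0.84,-0.58,0],"angular":[0,0,0]}
    - {"jaw":1,"linear":[-0.84,-0.58,0],"angular":[0,0,0]}
    - {"jaw":1,"linear":[-0.84,-0.58,0],"angular":[0,0,0]}
    - {"jaw":1,"linear":[-0.84,-0.58,0],"angular":[0,0,0]}
    - {"jaw":1,"linear":[-0.84,-0.58,0],"angular":[0,0,0]}
  force: 20

```text
t: 1.2
tool_pos: [0.3408, 0.3377, 0.2312]
eef_rot: [0.176, 0.984, -0.0, -0.0]
wrist_force: [0.7, 0.3, 0.4]
grip_width: 0.0001
finger_force: 0.0
```

Emit:
move_arm:
  targets:
    - {"jaw":1,"linear":[-0.84,-0.58,0],"angular":[0,0,0]}
    - {"jaw":1,"linear":[-0.84,-0.58,0],"angular":[0,0,0]}
    - {"jaw":1,"linear":[-0.84,-0.58,0],"angular":[0,0,0]}
    - {"jaw":1,"linear":[-0.84,-0.58,0],"angular":[0,0,0]}
    - {"jaw":1,"linear":[-0.84,-0.58,0],"angular":[0,0,0]}
    - {"jaw":1,"linear":[-0.84,-0.58,0],"angular":[0,0,0]}
    - {"jaw":1,"linear":[-0.84,-0.58,0],"angular":[0,0,0]}
    - {"jaw":1,"linear":[-0.84,-0.58,0],"angular":[0,0,0]}
    - {"jaw":1,"linear":[-0.84,-0.58,0],"angular":[0,0,0]}
    - {"jaw":1,"linear":[-0.84,-0.58,0],"angular":[0,0,0]}
    - {"jaw":1,"linear":[-0.84,-0.58,0],"angular":[0,0,0]}
    - {"jaw":1,"linear":[-0.84,-0.58,0],"angular":[0,0,0]}

```text
t: 2.2
tool_pos: [0.4815, 0.1371, 0.2312]
eef_rot: [0.177, 0.984, 0.0, -0.0]
wrist_force: [0.1, -0.3, 0.7]
grip_width: 0.0003
finger_force: 0.0
```

Emit:
move_arm:
  targets:
    - {"jaw":1,"linear":[-0.84,-0.58,0],"angular":[0,0,0]}
    - {"jaw":1,"linear":[-0.84,-0.58,0],"angular":[0,0,0]}
    - {"jaw":1,"linear":[-0.84,-0.58,0],"angular":[0,0,0]}
    - {"jaw":1,"linear":[-0.84,-0.58,0],"angular":[0,0,0]}
    - {"jaw":1,"linear":[-0.84,-0.58,0],"angular":[0,0,0]}
    - {"jaw":1,"linear":[-0.84,-0.58,0],"angular":[0,0,0]}
    - {"jaw":1,"linear":[-0.84,-0.58,0],"angular":[0,0,0]}
    - {"jaw":1,"linear":[-0.84,-0.58,0],"angular":[0,0,0]}
    - {"jaw":1,"linear":[-0.84,-0.58,0],"angular":[0,0,0]}
    - {"jaw":1,"linear":[-0.84,-0.58,0],"angular":[0,0,0]}
    - {"jaw":1,"linear":[-0.84,-0.58,0],"angular":[0,0,0]}
    - {"jaw":1,"linear":[-0.6,-0.58,0],"angular":[0,0,0]}

```text
t: 3.2
tool_pos: [0.6182, -0.062, 0.2309]
eef_rot: [0.177, 0.984, -0.0, -0.0]
wrist_force: [0.3, -0.0, 0.1]
grip_width: -0.0003
finger_force: 0.0
```

Emit:
move_arm:
  targets:
    - {"jaw":1,"linear":[0,0,0.5],"angular":[0,0,0]}
    - {"jaw":1,"linear":[0,0,0.5],"angular":[0,0,0]}
    - {"jaw":1,"linear":[0,0,0.5],"angular":[0,0,0]}
    - {"jaw":1,"linear":[0,0,0.5],"angular":[0,0,0]}
    - {"jaw":1,"linear":[0,0,0],"angular":[0,0,0]}
    - {"jaw":1,"linear":[0,0,0],"angular":[0,0,0]}

```text
t: 3.7
tool_pos: [0.6165, -0.06, 0.1903]
eef_rot: [0.176, 0.984, 0.0, -0.001]
wrist_force: [0.4, -0.5, -0.0]
grip_width: 0.0002
finger_force: 0.0
```

```bash
python3 - <<'E'
from h import *
s=r.observe(); print(s['t'],s['tool_pos'],s['wrist_force'])
w=cap('wrist','w1.png'); print(w['f'],w['cx'],w['cy'],w['T'].round(3)); 
def proj(p):
    q=np.linalg.inv(w['T'])@np.r_[p,1]; t=np.arctan2(np.hypot(q[0],q[1]),q[2]); a=q[:2]/np.hypot(*q[:2])
    return a*t*w['f']+[w['cx'],w['cy']]
print('tcp',proj(s['tool_pos']),'cap',proj([.6225,-.0625,.169]))
a=cap('scene')['pixels'][180:300,240:400,::-1]; cv2.imwrite('pics/s2.png',cv2.resize(a,None,fx=5,fy=5))
E
```

```text
3.7 [ 0.61652855 -0.06003192  0.19033653] [ 0.4021784  -0.49341277 -0.01428187]
371.64829954431775 318.2886375580082 240.6300816890675 [[ 0.346  0.905  0.249  0.554]
 [ 0.938 -0.333 -0.093 -0.037]
 [-0.001  0.265 -0.964  0.333]
 [ 0.     0.     0.     1.   ]]
tcp [318.17165609 302.25056409] cap [317.69967218 295.78194987]
```

View pics/w1.png

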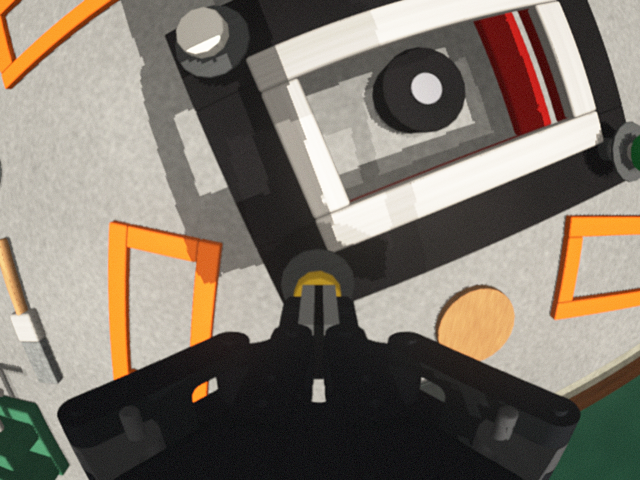

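View pics/s2.png

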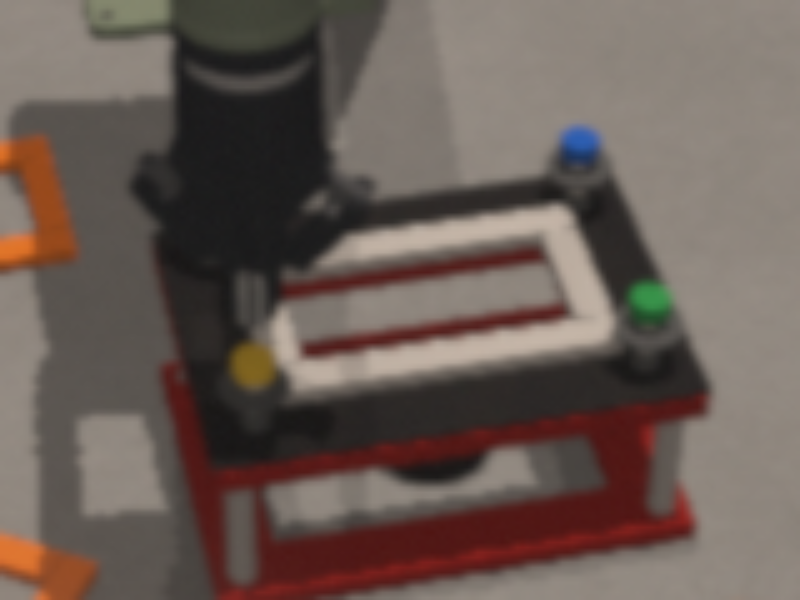

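The wrist view shows the yellow cap just behind the shut fingertips. Its near edge is at about (318,271), and the washer spans columns 282–355 with its near edge at about (318,249). I'll check the offset against these.

```bash
cat >> h.py <<'E'
def wray(w,u,v,z):
    a=np.array([u-w['cx'],v-w['cy']]); n=np.hypot(*a); t=n/w['f']
    d=w['T'][:3,:3]@np.r_[a/n*np.sin(t),np.cos(t)]; o=w['T'][:3,3]
    return o+d*(z-o[2])/d[2]
def tool(d):  # world shift -> tool x,y units
    from scipy.spatial.transform import Rotation as R
    return (R.from_quat(r.observe()['eef_rot']).as_matrix().T@np.r_[d,0])[:2]/.02
E
python3 - <<'E'
from h import *
w=cap('wrist')
hsv=cv2.cvtColor(w['pixels'],cv2.COLOR_RGB2HSV).astype(int)[255:305,280:360]
m=(abs(hsv[...,0]-27)<9)&(hsv[...,1]>110)&(hsv[...,2]>60)
v,u=np.nonzero(m); print('yellow rows',v.min()+255,v.max()+255,'cols',u.min()+280,u.max()+280)
c=u[v==v.min()].mean()+280
e=wray(w,c,v.min()+255-.5,.169); ax=w['T'][:2,1]/np.hypot(*w['T'][:2,1])
print('cap centre',e[:2]+.012*ax)
e=wray(w,318,249,.150); print('washer centre',e[:2]+.02*ax)
print('white',wray(w,203,30,.169))
for t in ([.6225,-.0625],[.624,-.063]): print(tool(np.array(t)-r.observe()['tool_pos'][:2]))
E
```

```text
yellow rows 267 296 cols 293 341
cap centre [ 0.62127627 -0.06160128]
washer centre [ 0.62599801 -0.06361127]
white [ 0.4865823  -0.06797409  0.169     ]
[-0.26462812 -0.00940221]
[-0.34364315 -0.00683007]
```

Emit:
move_arm:
  targets:
    - {"jaw":1,"linear":[-0.3,0,0.3],"angular":[0,0,0]}
    - {"jaw":1,"linear":[0,0,0.3],"angular":[0,0,0]}
    - {"jaw":1,"linear":[0,0,0.2],"angular":[0,0,0]}
    - {"jaw":1,"linear":[0,0,0.2],"angular":[0,0,0]}
    - {"jaw":1,"linear":[0,0,0.1],"angular":[0,0,0]}
    - {"jaw":1,"linear":[0,0,0.1],"angular":[0,0,0]}
    - {"jaw":1,"linear":[0,0,0.1],"angular":[0,0,0]}
    - {"jaw":1,"linear":[0,0,0.1],"angular":[0,0,0]}
    - {"jaw":1,"linear":[0,0,0],"angular":[0,0,0]}
    - {"jaw":1,"linear":[0,0,0],"angular":[0,0,0]}

```text
t: 4.68
tool_pos: [0.6232, -0.0629, 0.1632]
eef_rot: [0.176, 0.984, 0.0, 0.0]
wrist_force: [-0.5, 0.2, -0.1]
grip_width: 0.0001
finger_force: 0.0
```

Emit:
move_arm:
  targets:
    - {"jaw":1,"linear":[0,0,0.1],"angular":[0,0,0]}
    - {"jaw":1,"linear":[0,0,0.1],"angular":[0,0,0]}

```text
t: 4.85
tool_pos: [0.6233, -0.0629, 0.1596]
eef_rot: [0.176, 0.984, 0.0, 0.001]
wrist_force: [-0.2, 0.6, 2.4]
grip_width: 0.0002
finger_force: 1.4
```

Emit:
move_arm:
  targets:
    - {"jaw":1,"linear":[0,0,0.1],"angular":[0,0,0]}
    - {"jaw":1,"linear":[0,0,0.1],"angular":[0,0,0]}

```text
t: 5.02
tool_pos: [0.6233, -0.0629, 0.1555]
eef_rot: [0.176, 0.984, 0.0, 0.001]
wrist_force: [-1.4, -0.1, 4.8]
grip_width: 0.0
finger_force: 2.7
```

Emit:
move_arm:
  targets:
    - {"jaw":1,"linear":[0,0,0],"angular":[0,0,0]}
    - {"jaw":1,"linear":[0,0,0],"angular":[0,0,0]}

```text
t: 5.18
tool_pos: [0.6234, -0.0629, 0.1558]
eef_rot: [0.176, 0.984, 0.0, 0.001]
wrist_force: [-0.3, 0.2, 5.1]
grip_width: 0.0
finger_force: 2.5
```

Emit:
move_arm:
  targets:
    - {"jaw":1,"linear":[0,0,0.1],"angular":[0,0,0]}
    - {"jaw":1,"linear":[0,0,0.05],"angular":[0,0,0]}
    - {"jaw":1,"linear":[0,0,0],"angular":[0,0,0]}
    - {"jaw":1,"linear":[0,0,0],"angular":[0,0,0]}

```text
t: 5.52
tool_pos: [0.6234, -0.0629, 0.1534]
eef_rot: [0.176, 0.984, 0.0, 0.001]
wrist_force: [-0.4, -0.1, 7.5]
grip_width: -0.0
finger_force: 3.7
```

Emit:
move_arm:
  targets:
    - {"jaw":1,"linear":[0,0,-0.3],"angular":[0,0,0]}
    - {"jaw":1,"linear":[0,0,-0.5],"angular":[0,0,0]}
    - {"jaw":1,"linear":[0,0,-0.7],"angular":[0,0,0]}
    - {"jaw":1,"linear":[0,0,-0.8],"angular":[0,0,0]}
    - {"jaw":1,"linear":[0,0,0],"angular":[0,0,0]}

```text
t: 5.93
tool_pos: [0.6246, -0.0631, 0.2015]
eef_rot: [0.176, 0.984, 0.0, 0.003]
wrist_force: [0.8, 0.2, 0.1]
grip_width: -0.0
finger_force: 0.0
```

Emit:
move_arm:
  targets:
    - {"jaw":1,"linear":[0.89,0.62,0],"angular":[0,0,0]}
    - {"jaw":1,"linear":[0.89,0.62,0],"angular":[0,0,0]}
    - {"jaw":1,"linear":[0.89,0.62,0],"angular":[0,0,0]}
    - {"jaw":1,"linear":[0.89,0.62,0],"angular":[0,0,0]}
    - {"jaw":1,"linear":[0.89,0.62,0],"angular":[0,0,0]}
    - {"jaw":1,"linear":[0.89,0.62,0],"angular":[0,0,0]}
    - {"jaw":1,"linear":[0.89,0.62,0],"angular":[0,0,0]}
    - {"jaw":1,"linear":[0.89,0.62,0],"angular":[0,0,0]}
    - {"jaw":1,"linear":[0.89,0.62,0],"angular":[0,0,0]}
    - {"jaw":1,"linear":[0.89,0.62,0],"angular":[0,0,0]}
    - {"jaw":1,"linear":[0.89,0.62,0],"angular":[0,0,0]}
    - {"jaw":1,"linear":[0.89,0.62,0],"angular":[0,0,0]}

```text
t: 6.93
tool_pos: [0.4732, 0.1515, 0.1975]
eef_rot: [0.177, 0.984, -0.0, -0.001]
wrist_force: [0.4, 1.5, 0.1]
grip_width: 0.0001
finger_force: 0.0
```

Emit:
move_arm:
  targets:
    - {"jaw":1,"linear":[0,0,0],"angular":[0,0,0]}
    - {"jaw":1,"linear":[0,0,0],"angular":[0,0,0]}

```text
t: 7.1
tool_pos: [0.4737, 0.1512, 0.1978]
eef_rot: [0.175, 0.984, -0.0, -0.0]
wrist_force: [0.3, -0.6, -0.7]
grip_width: -0.0001
finger_force: 0.0
```

```bash
python3 - <<'E'
from h import *
P=caps('top')
w=cap('wrist','w2.png'); s=r.observe(); print(s['tool_pos'],s['wrist_force'])
print(tool(np.array([.4755,.151])-s['tool_pos'][:2]))
E
```

```text
top green [ 7  7 10 10 86] [254.4 193.6] [0.6142 0.157  0.169 ] [0.6141 0.1569 0.1696]
top yellow [ 6  8 11 11 97] [356.  189.1] [ 0.6205 -0.0614  0.169 ] [ 0.6219 -0.0619  0.161 ]Traceback (most recent call last):
  File "<stdin>", line 2, in <module>
  File "h.py", line 18, in caps
    q,l,st,ce=cv2.connectedComponentsWithStats(m.astype(np.uint8)); i=1+st[1:,4].argmax()
                                                                        ~~~~~~~~~~~~~~~^^
ValueError: attempt to get argmax of an empty sequence
```

Emit:
move_arm:
  targets:
    - {"jaw":1,"linear":[-0.08,0,0.4],"angular":[0,0,0]}
    - {"jaw":1,"linear":[0,0,0.4],"angular":[0,0,0]}
    - {"jaw":1,"linear":[0,0,0.3],"angular":[0,0,0]}
    - {"jaw":1,"linear":[0,0,0.2],"angular":[0,0,0]}
    - {"jaw":1,"linear":[0,0,0.1],"angular":[0,0,0]}
    - {"jaw":1,"linear":[0,0,0.1],"angular":[0,0,0]}
    - {"jaw":1,"linear":[0,0,0.1],"angular":[0,0,0]}
    - {"jaw":1,"linear":[0,0,0.1],"angular":[0,0,0]}
    - {"jaw":1,"linear":[0,0,0.1],"angular":[0,0,0]}

```text
t: 7.9
tool_pos: [0.476, 0.1501, 0.1625]
eef_rot: [0.176, 0.984, 0.0, 0.0]
wrist_force: [-0.5, -1.1, 2.3]
grip_width: 0.0002
finger_force: 1.4
```

Emit:
move_arm:
  targets:
    - {"jaw":1,"linear":[0,0,0.1],"angular":[0,0,0]}
    - {"jaw":1,"linear":[0,0,0.1],"angular":[0,0,0]}
    - {"jaw":1,"linear":[0,0,0],"angular":[0,0,0]}

```text
t: 8.15
tool_pos: [0.476, 0.1504, 0.158]
eef_rot: [0.176, 0.984, 0.0, 0.0]
wrist_force: [0.2, -0.6, 0.5]
grip_width: -0.0001
finger_force: 0.0
```

Emit:
move_arm:
  targets:
    - {"jaw":1,"linear":[0,0,0.1],"angular":[0,0,0]}
    - {"jaw":1,"linear":[0,0,0.1],"angular":[0,0,0]}
    - {"jaw":1,"linear":[0,0,0.05],"angular":[0,0,0]}
    - {"jaw":1,"linear":[0,0,0],"angular":[0,0,0]}
    - {"jaw":1,"linear":[0,0,0],"angular":[0,0,0]}

```text
t: 8.57
tool_pos: [0.4761, 0.1505, 0.1539]
eef_rot: [0.176, 0.984, 0.0, 0.0]
wrist_force: [-1.3, -0.8, 6.7]
grip_width: -0.0001
finger_force: 3.4
```

Emit:
move_arm:
  targets:
    - {"jaw":1,"linear":[0,0,-0.3],"angular":[0,0,0]}
    - {"jaw":1,"linear":[0,0,-0.5],"angular":[0,0,0]}
    - {"jaw":1,"linear":[0,0,-0.7],"angular":[0,0,0]}
    - {"jaw":1,"linear":[0,0,-0.8],"angular":[0,0,0]}
    - {"jaw":1,"linear":[0,0,0],"angular":[0,0,0]}

```text
t: 8.98
tool_pos: [0.4777, 0.151, 0.2024]
eef_rot: [0.176, 0.984, 0.002, 0.003]
wrist_force: [1.3, 0.6, 0.6]
grip_width: -0.0001
finger_force: 0.0
```

Emit:
move_arm:
  targets:
    - {"jaw":1,"linear":[-0.64,0.27,0],"angular":[0,0,0]}
    - {"jaw":1,"linear":[-0.64,0.27,0],"angular":[0,0,0]}
    - {"jaw":1,"linear":[-0.64,0.27,0],"angular":[0,0,0]}
    - {"jaw":1,"linear":[-0.64,0.27,0],"angular":[0,0,0]}
    - {"jaw":1,"linear":[-0.64,0.27,0],"angular":[0,0,0]}
    - {"jaw":1,"linear":[-0.64,0.27,0],"angular":[0,0,0]}
    - {"jaw":1,"linear":[-0.64,0.27,0],"angular":[0,0,0]}
    - {"jaw":1,"linear":[-0.64,0.27,0],"angular":[0,0,0]}
    - {"jaw":1,"linear":[-0.64,0.27,0],"angular":[0,0,0]}
    - {"jaw":1,"linear":[-0.64,0.27,0],"angular":[0,0,0]}
    - {"jaw":1,"linear":[0,0,0],"angular":[0,0,0]}
    - {"jaw":1,"linear":[0,0,0],"angular":[0,0,0]}

```text
t: 9.98
tool_pos: [0.6144, 0.1564, 0.1982]
eef_rot: [0.177, 0.984, -0.0, -0.001]
wrist_force: [-0.8, -0.6, 0.6]
grip_width: -0.0002
finger_force: 0.0
```

Emit:
move_arm:
  targets:
    - {"jaw":1,"linear":[-0.05,0,0.4],"angular":[0,0,0]}
    - {"jaw":1,"linear":[0,0,0.4],"angular":[0,0,0]}
    - {"jaw":1,"linear":[0,0,0.3],"angular":[0,0,0]}
    - {"jaw":1,"linear":[0,0,0.2],"angular":[0,0,0]}
    - {"jaw":1,"linear":[0,0,0.1],"angular":[0,0,0]}
    - {"jaw":1,"linear":[0,0,0.1],"angular":[0,0,0]}
    - {"jaw":1,"linear":[0,0,0.1],"angular":[0,0,0]}
    - {"jaw":1,"linear":[0,0,0.1],"angular":[0,0,0]}
    - {"jaw":1,"linear":[0,0,0.1],"angular":[0,0,0]}

```text
t: 10.73
tool_pos: [0.6154, 0.1561, 0.1637]
eef_rot: [0.176, 0.984, 0.0, 0.0]
wrist_force: [-2.4, -0.1, 3.3]
grip_width: -0.0001
finger_force: 1.4
```

Emit:
move_arm:
  targets:
    - {"jaw":1,"linear":[0,0,0.1],"angular":[0,0,0]}
    - {"jaw":1,"linear":[0,0,0.1],"angular":[0,0,0]}
    - {"jaw":1,"linear":[0,0,0],"angular":[0,0,0]}

```text
t: 10.98
tool_pos: [0.6155, 0.1561, 0.159]
eef_rot: [0.176, 0.984, 0.0, -0.0]
wrist_force: [0.4, -0.1, 0.4]
grip_width: -0.0002
finger_force: 0.0
```

Emit:
move_arm:
  targets:
    - {"jaw":1,"linear":[0,0,0.1],"angular":[0,0,0]}
    - {"jaw":1,"linear":[0,0,0.1],"angular":[0,0,0]}
    - {"jaw":1,"linear":[0,0,0.05],"angular":[0,0,0]}
    - {"jaw":1,"linear":[0,0,0],"angular":[0,0,0]}
    - {"jaw":1,"linear":[0,0,0],"angular":[0,0,0]}

```text
t: 11.4
tool_pos: [0.6158, 0.1562, 0.155]
eef_rot: [0.176, 0.984, 0.0, 0.0]
wrist_force: [-1.7, -0.3, 6.7]
grip_width: -0.0001
finger_force: 2.9
```

Emit:
move_arm:
  targets:
    - {"jaw":1,"linear":[0,0,0.08],"angular":[0,0,0]}
    - {"jaw":1,"linear":[0,0,0],"angular":[0,0,0]}
    - {"jaw":1,"linear":[0,0,0],"angular":[0,0,0]}

```text
t: 11.65
tool_pos: [0.6158, 0.1562, 0.1537]
eef_rot: [0.176, 0.984, 0.0, 0.001]
wrist_force: [-2.0, -0.5, 5.8]
grip_width: -0.0001
finger_force: 3.6
```

Emit:
move_arm:
  targets:
    - {"jaw":1,"linear":[0,0,-0.3],"angular":[0,0,0]}
    - {"jaw":1,"linear":[0,0,-0.5],"angular":[0,0,0]}
    - {"jaw":1,"linear":[0,0,-0.8],"angular":[0,0,0]}
    - {"jaw":1,"linear":[0,0,-1],"angular":[0,0,0]}
    - {"jaw":1,"linear":[0,0,-1],"angular":[0,0,0]}
    - {"jaw":1,"linear":[0,0,-0.6],"angular":[0,0,0]}
    - {"jaw":1,"linear":[0.8,0.8,0],"angular":[0,0,0]}
    - {"jaw":1,"linear":[0.8,0.8,0],"angular":[0,0,0]}
    - {"jaw":1,"linear":[0.8,0.8,0],"angular":[0,0,0]}
    - {"jaw":1,"linear":[0.8,0.8,0],"angular":[0,0,0]}
    - {"jaw":1,"linear":[0.8,0.8,0],"angular":[0,0,0]}
    - {"jaw":1,"linear":[0.8,0.8,0],"angular":[0,0,0]}

```text
t: 12.65
tool_pos: [0.5586, 0.2804, 0.2369]
eef_rot: [0.177, 0.984, 0.0, 0.0]
wrist_force: [0.0, -0.3, -0.7]
grip_width: -0.0002
finger_force: 0.0
```

Emit:
move_arm:
  targets:
    - {"jaw":1,"linear":[0.8,0.8,0],"angular":[0,0,0]}
    - {"jaw":1,"linear":[0.8,0.8,0],"angular":[0,0,0]}
    - {"jaw":1,"linear":[0.8,0.8,0],"angular":[0,0,0]}
    - {"jaw":1,"linear":[0.8,0.8,0],"angular":[0,0,0]}
    - {"jaw":1,"linear":[0.8,0.8,0],"angular":[0,0,0]}
    - {"jaw":1,"linear":[0.8,0.8,0],"angular":[0,0,0]}
    - {"jaw":1,"linear":[0.4,0.4,0],"angular":[0,0,0]}
    - {"jaw":1,"linear":[0,0,0],"angular":[0,0,0]}
    - {"jaw":1,"linear":[0,0,0],"angular":[0,0,0]}

```text
t: 13.4
tool_pos: [0.4976, 0.4129, 0.2367]
eef_rot: [0.176, 0.984, -0.0, 0.0]
wrist_force: [-0.5, -0.0, 1.6]
grip_width: -0.0002
finger_force: 0.0
```

```bash
python3 - <<'E'
from h import *
print(r.observe()['tool_pos'])
cap('top','t2.png')
for n in('top','scene'):
    for i in range(2): caps(n,.156)
E
```

```text
[0.49764444 0.41292396 0.23667435]
top green [ 8  8 10 10 86] [255.5 194.6] [0.614  0.1568 0.156 ] [0.6139 0.1567 0.1566]
top yellow [ 6  8 11 11 97] [356.  189.1] [ 0.6227 -0.0623  0.156 ] [ 0.6223 -0.0621  0.1583]
top blue [ 7  7 12 11 98] [258.5 258.7] [0.4744 0.1513 0.156 ] [0.4743 0.1508 0.159 ]
top white [ 6  7 11 11 92] [360.1 252.9] [ 0.4834 -0.0685  0.156 ] [ 0.4831 -0.0673  0.1722]
top green [ 8  8 10 10 86] [255.4 194.6] [0.614  0.1569 0.156 ] [0.6141 0.157  0.1554]
top yellow [ 6  8 11 11 97] [356.  189.1] [ 0.6227 -0.0623  0.156 ] [ 0.6228 -0.0623  0.1554]
top blue [ 7  7 12 11 98] [258.5 258.7] [0.4744 0.1513 0.156 ] [0.4744 0.1514 0.1554]
top white [ 6  7 11 11 91] [360.1 253. ] [ 0.4833 -0.0684  0.156 ] [ 0.4829 -0.0672  0.1725]
scene green [ 7  9  9  8 56] [369.2 243.3] [0.62   0.1542 0.156 ] [0.616  0.1555 0.1522]
scene yellow [ 7  8  9  9 58] [290.  254.9] [ 0.627  -0.0653  0.156 ] [ 0.6275 -0.0653  0.1565]
scene blue [ 9 10  8  7 49] [355.4 211.9] [0.4811 0.1492 0.156 ] [0.4815 0.1491 0.1564]
scene white [ 8  5  9  6 43] [280.9 217.7] [ 0.4688 -0.0674  0.156 ] [ 0.4864 -0.0694  0.1707]
scene green [ 7  9  9  8 56] [369.2 243.3] [0.62   0.1542 0.156 ] [0.6213 0.1538 0.1573]
scene yellow [ 7  8  9  9 58] [290.  254.9] [ 0.627  -0.0652  0.156 ] [ 0.6284 -0.0654  0.1573]
scene blue [ 9 10  8  7 49] [355.4 211.9] [0.4811 0.1492 0.156 ] [0.4841 0.1484 0.1585]
scene white [ 8  5  9  6 44] [281.  217.7] [ 0.4685 -0.0672  0.156 ] [ 0.4854 -0.0691  0.17  ]
```

View pics/t2.png

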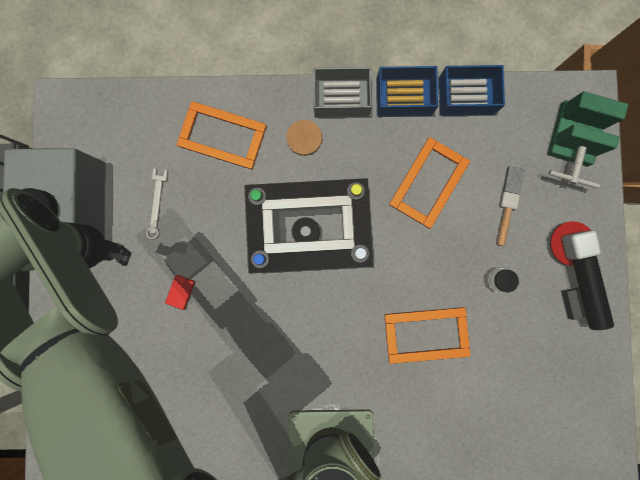

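The yellow, blue and green caps now sit at about 156 mm and white is still at 170 mm. In the top view the frame (spanning about (263,197)–(354,252)) and the other objects have not moved.

```bash
python3 -c "
from bench import r; print(r.close_job())"
```

```text
the job is handed in; nothing more can be done
None
```

I pressed the yellow, then blue, then green pins down to their stops, left the white pin up, saw no movement of the frame or anything else in the final images, and handed the job in at about 14 s; no verdict came back.

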